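# Set a bottle under the bench magnifier to check its lip

## Robot

A 7-joint arm with a two-finger parallel gripper is mounted at the origin on the work surface. World frame = base frame: x ahead of the robot, y to its left, z up, the work surface at z = 0. Lengths are in m, angles in rad, forces in N, time in s.
With the tool pointing down it reaches from about 0.425 to 0.875 m from the base axis. Payload 9.9 kg.
Tool frame: the origin (TCP) lies midway between the tips of the shut fingers; the grasp point (between the pads) lies 19 mm behind it (ctrl.grip_depth is the distance from the TCP to the grasp point, in m); z points along the fingers, y is the line along which they close (so a half turn about z gives the same grasp; the last joint's range is limited). The gripper opens to 85 mm and grips with 20 to 120 N. Pads are 22 mm wide; open, the fingers measure 114 mm over their backs; the gripper's body (76 mm by 85 mm) begins 54 mm behind the grasp point. The pads swing forward as they close: fully open they stand 13 mm farther back than shut.
Start: joints at [-1.42, 0.576, 0.025, 1.437, -0.015, 1.129, -0.057], TCP at [0.157, 0.656, 0.231] pointing down, gripper open.
Joint ranges: [-2.76, 2.76], [-0.34, 2.15], [-1.52, 1.57], [0.19, 2.46], [-1.09, 4.23], [0.17, 1.99], [-2.82, 2.82]. Speed limits (rad/s): [2.22, 2.22, 3.01, 3.01, 3.14, 3.14, 3.14].

## Interface

Orientations are given as a unit quaternion [x, y, z, w].
In Python, from bench import ctrl gives the robot as it stands. The module is installed in compiled form; this text tells all that it offers. Calls block until the motion is done:
- ctrl.move_pose(position, orientation): joint-space move of the TCP to a pose.
- ctrl.move_linear(position, ori=None, max_speed=0.15, force_limit=None): straight line of the TCP; ori=None keeps the orientation; max_speed is the mean speed in m/s. With force_limit (N) it stops when the force on the tool has changed by that much, and returns True; else False.
- ctrl.move_j(angles): joint-space move.
- ctrl.open_gripper() and ctrl.grab(): open the fingers fully, or close them until they stop; the grip force is fixed at half the most.
- ctrl.sleep(seconds).
- ctrl.inverse_kinematics(position, orientation): joint angles nearest the present ones, or None.
- ctrl.sense(): the state.
- ctrl.get_image(name): name is "scene" or "side" or "wrist"; returns the picture (400x640x3 uint8, red, green, blue); there is no depth.
- ctrl.calibration(name): a dict with "mtx" (3x3 intrinsics, pixels), "world_to_cam" (4x4, takes a point from world to camera coordinates). Camera axes: x right, y down, z forward; pixel columns grow to the right and rows downward; lengths in m; the calibration is good to about 2 mm. The wrist camera is an equidistant fisheye: a pixel r from the principal point sees the ray r / f radians off the axis. A picture is of the moment at which its call begins: read the wrist's pose just before it. calibration takes no time and is no camera call; for the wrist camera it gives the pose at the moment of the call.
A pose or a line that the arm cannot do raises ctrl.IKError and nothing moves.
- ctrl.hand_in(): hands the job in; it is judged then, once.
The state is a dict: "clock": time; "joint_positions": joint angles; "joint_velocities": joint speeds; "joint_torque": joint torques, N m; "ee_pos": TCP position; "tcp_rot": TCP orientation; "force": force on the tool from outside, world axes, zero at the start; "moment": the same for the moment, N m; "width": opening from 0.0 (shut) to 1.0 (fully open); "grip_force": force on a finger pad.
Only numpy, scipy, OpenCV 4.12 (cv2) and the standard library are available. Lean on these libraries where they do the work, as an engineer would, in place of code of your own. Each camera call takes 0.05 s, during which the arm holds its last target. There are 200 camera calls.

## Task

Set up the amber bottle for a check of its lip: lift it out of the sloping rack and set it down gently, upright, in the middle of the cork turntable; swing the magnifier round on its post until its arm points straight over the bottle; and tilt the lens so that its handle end is 40 degrees below level. The bottle must not be dropped nor struck by the magnifier, and everything else on the bench stays where it is.

Things in the scene. Friction and masses are not known exactly. Their poses are not given: they have to be found in the camera images.
- amber_bottle: amber glass bottle with white bands, 165 mm tall, about 0.3 kg. Body 66 mm in diameter up to 78 mm from the foot, shoulder to 105 mm, straight neck of 26 mm diameter from 108 to 165 mm. Origin: middle of its foot; z runs up its axis to the neck. Starts in one of the rack's two places, leaning 35 degrees from vertical, neck up and towards the robot (the rack's -x side)
- rack: fixed wooden rack, foot 200 x 240 mm. Its two sloping places lie 55 mm either side of its middle along its y; in each a bottle rests on a ledge and two dowels that reach 92 mm up from its foot (the neck stands free), leaning 35 degrees towards the rack's -x; middle of its foot 48 mm above the table. Lift bottles out along their own axis. Origin under the rack's middle, z up
- cork_middle (a point): middle of the top face of the fixed turntable: cork face 102 mm across on a 110 mm aluminium disc, 26 mm above the table; z up. The disc does not turn
- post_top (a point): on the magnifier's upright swivel axis, at arm height, 270 mm above the table. The fixed post is 20 mm thick on a round base of 124 mm. A level white arm runs 130 mm from it to the knuckle; there hangs the tilting head: a white lens ring 112 mm across, 18 mm thick, its middle 70 mm from the knuckle, then the black handle
- knuckle (a point): on the tilt axis, at the end of the magnifier's arm, 130 mm from the swivel axis and 270 mm above the table; turns with the arm. Its -x axis points along the arm away from the post, y is level across the arm (the tilt axis), z up
- handle (a point): middle of the black round handle, 15 mm thick and 56 mm long, that continues the lens head outwards: 156 mm from the knuckle, tilting with the head. Its -x runs outwards along the handle, y is level and across it, z is square to the lens
- lens_arm (a joint): swivel of the magnifier's arm about the post, rad, -1.4 to 1.4; growing values turn it anticlockwise seen from above. Its zero is the stand's own front, which itself varies: go by the line from post_top to knuckle. It stays where it is left; friction 0.22 N m (about 1 N at the handle)
- lens_head (a joint): tilt of the lens head at the knuckle, rad, -0.5 to 1.3. 0: head and handle level; positive: handle end below the knuckle, so 0.70 is 40 degrees down (the red tick of the knuckle's scale, ticks every 10 degrees). Stays where it is left; friction 0.35 N m (about 3 N at the handle)
- green_bottle: the same bottle in green glass with white bands, in the rack's other place; a bystander; origin and axes as for the amber bottle
- jacks: long steel glassmaker's jacks (tongs) lying flat, 200 x 55 x 14 mm; bystander; origin under their middle, x along them
- paddle: wooden paddle lying flat, blade 120 x 85 x 16 mm with a 110 mm handle; bystander; origin at table level where blade and handle meet, x towards the blade
- tumbler: clear glass tumbler standing on the table, 72 mm across, 95 mm tall; bystander; origin under its middle, z up
- ladle_block: round wooden shaping block, 90 mm across and 55 mm tall, with a handle 160 mm out along x; bystander; origin under the cup
- gas_torch: hand torch: blue cylinder 76 mm across with a brass head, 230 mm tall in all; bystander; origin under the cylinder
- wax_block: yellow wax block 100 x 60 x 35 mm; bystander; origin under its middle
- calipers: steel calipers lying flat, 170 mm long; bystander; origin under the beam's middle
There are look-alikes about, which are no part of the job. What is shaped like the part that bears cork_middle but blue or green is not meant.

How it is judged:
At the end, for the whole second after the job is handed in: Amber bottle at rest on the cork, upright within 3.4 degrees, its axis within 20 mm of the cork's middle; the magnifier arm's centre line passes within 15 mm of the bottle's axis; the lens head is tilted handle-down 40 degrees, within 4 degrees; both joints at rest (horizontal distance between amber_bottle and cork_middle below 0.02 m and z of amber_bottle in the frame of cork_middle between -0.004 and 0.004 m and angle between amber_bottle's own z axis and vertical below 0.06 rad and linear speed of amber_bottle below 0.02 m/s and y of amber_bottle in the frame of knuckle between -0.015 and 0.015 m and value of joint lens_head between 0.628 and 0.768 rad and velocity of joint lens_head between -0.05 and 0.05 rad/s and velocity of joint lens_arm between -0.05 and 0.05 rad/s); the robot touches nothing.
It fails at once if the amber bottle is dropped or knocked: it moves faster than 0.35 m/s while the fingers do not hold it (linear speed of amber_bottle above 0.35 m/s and contact force between the fingers and amber_bottle below 0.1 N).
It fails at once if the magnifier strikes the amber bottle (over 2 N) (contact force between any of lens_head, lens_arm and amber_bottle above 2 N).
It fails at once if the green bottle or another loose thing on the bench is moved more than 20 mm (distance of any of green_bottle, jacks, paddle, tumbler, ladle_block, gas_torch, wax_block, calipers from where it was at the start of the episode above 0.02 m).
It also fails if it takes over 58 s, if anything falls off the work surface, if the arm or the gripper's body presses on something with over 40 N, if the wrist force passes 120 N, or if a joint passes its speed limit or range.

## Working session

There is one attempt and no reset: what is moved stays moved. The work goes in short steps, each a Python script; the robot and the scene stay as the last script left them, time stands still between calls to the robot, and variables do not carry over. Pictures are saved under pics/ and viewed, at most 10 in all, crops included, and the job is handed in when it is done.

```bash
mkdir -p pics
cat > h.py <<'E'
import numpy as np, cv2
from scipy.spatial.transform import Rotation as R
from bench import ctrl
def snap(n,f):
    im=ctrl.get_image(n); cv2.imwrite(f'pics/{f}.png',im[...,::-1]); return im
def ray(n,u,v):
    c=ctrl.calibration(n); T=np.linalg.inv(c['world_to_cam']); K=c['mtx']
    d=np.array([(u-K[0,2])/K[0,0],(v-K[1,2])/K[1,1],1.])
    return T[:3,3],T[:3,:3]@(d/np.linalg.norm(d))
def onz(n,u,v,z):
    o,d=ray(n,u,v); return o+d*(z-o[2])/d[2]
def tri(a,b):
    (o1,d1),(o2,d2)=ray(*a),ray(*b)
    s=np.linalg.lstsq(np.c_[d1,-d2],o2-o1,rcond=None)[0]
    p,q=o1+d1*s[0],o2+d2*s[1]; return (p+q)/2,np.linalg.norm(p-q)
def px(n,P):
    c=ctrl.calibration(n); T=c['world_to_cam']; p=c['mtx']@(T[:3,:3]@np.array(P)+T[:3,3]); return p[:2]/p[2]
E
python3 - <<'E'
from h import *
np.set_printoptions(precision=3,suppress=True)
for n in('scene','side'):
    snap(n,n+'0'); c=ctrl.calibration(n); print(n,c['mtx'][0],np.linalg.inv(c['world_to_cam'])[:3,[2,3]].T)
s=ctrl.sense(); print(s['clock'],s['ee_pos'],s['tcp_rot'],s['width'])
E
```

```text
scene [515.841   0.    323.639] [[-0.311  0.488 -0.816]
 [ 1.09  -0.834  1.59 ]]
side [514.426   0.    320.294] [[ 0.203 -0.841 -0.502]
 [ 0.228  1.482  1.049]]
0.1 [0.157 0.656 0.231] [ 0.117  0.993 -0.001 -0.   ] 1.0030773215741051
```

View pics/scene0.png

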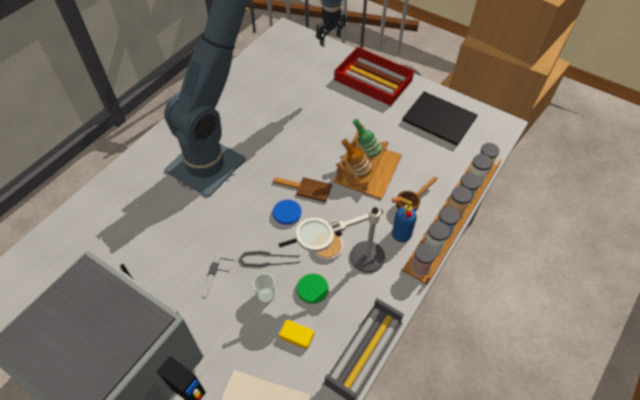

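View pics/side0.png

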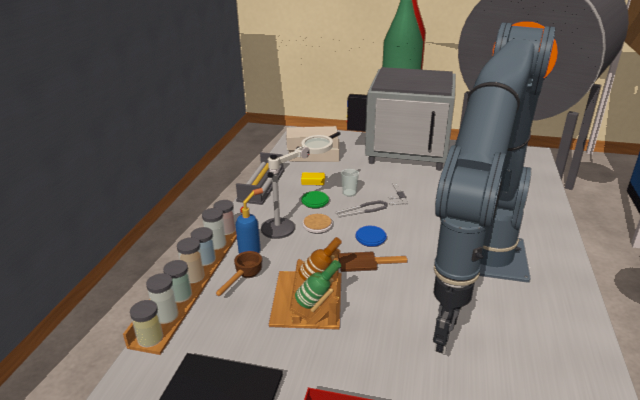

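The scene view shows amber at (357,158), green at (370,140), the cork at (327,245) under the lens, and the post at (375,213). In the side view, amber is at (318,265), green at (315,290), the cork at (317,222), the post top at (275,165) and the handle at (335,135).

Possible mix-ups:
- **Bottle:** amber (357,158) against green (370,140). I choose amber.
- **Turntable:** cork (327,245) against the blue disc (287,212) and green disc (312,289). I choose cork.

Next I'll check these choices in close crops.

Run:
```python
import cv2
for n,x,y in(('scene',255,115),('side',230,125)):
    im=cv2.imread(f'pics/{n}0.png')[y:y+160,x:x+200]
    im=cv2.resize(im,None,fx=3.75,fy=3.75,interpolation=cv2.INTER_CUBIC)
    for k in range(0,200,20):
        cv2.putText(im,str(x+k),(int(k*3.75),10),0,.35,(0,0,255),1)
        cv2.line(im,(int(k*3.75),12),(int(k*3.75),18),(0,0,255),1)
        if k<160: cv2.putText(im,str(y+k),(0,int(k*3.75)+4),0,.35,(0,0,255),1)
    cv2.imwrite(f'pics/{n}_crop.png',im)
```

```text
(no output)
```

View pics/scene_crop.png

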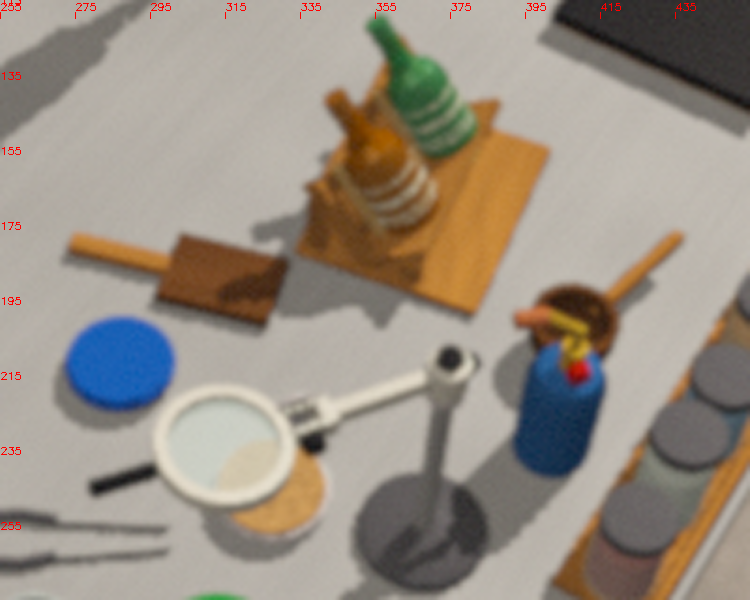

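View pics/side_crop.png

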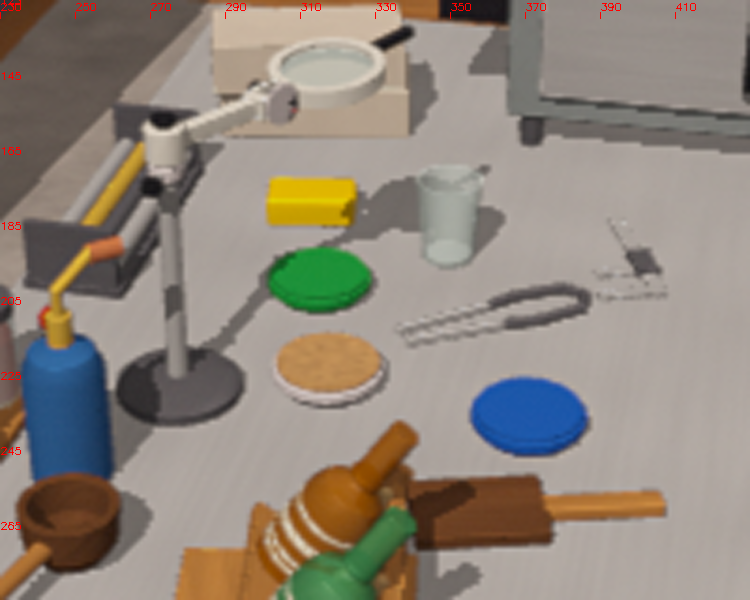

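The close crops confirm the choices. Amber's mouth is at scene (345,141) and side (338,240). The cork ellipse is at side (318,221). The lens ring is at scene (315,234) and side (317,144). The handle is at scene (288,243) and side (335,135).

```bash
cat > m1.py <<'E'
from h import *
np.set_printoptions(precision=4,suppress=True)
S=lambda x,y:('scene',x/3.75+255,y/3.75+115)
D=lambda x,y:('side',x/3.75+230,y/3.75+125)
im=cv2.imread('pics/side0.png'); hsv=cv2.cvtColor(im,cv2.COLOR_BGR2HSV)
def blob(lo,hi,box):
    m=cv2.inRange(hsv,lo,hi); k=np.zeros_like(m); x0,y0,x1,y1=box; k[y0:y1,x0:x1]=m[y0:y1,x0:x1]
    c=max(cv2.findContours(k,0,2)[0],key=cv2.contourArea); return c
c=blob((8,70,90),(25,255,255),(295,205,340,236))
pts=np.array([onz('side',u,v,.026)[:2] for u,v in c[:,0]],np.float32)
print('cork',cv2.minEnclosingCircle(pts), cv2.fitEllipse(c), onz('side',*cv2.fitEllipse(c)[0],.026))
for name,a,b in [('mouth',S(337,97),D(405,430)),('ring',S(225,445),D(327,71)),('handle_end',S(92,489),D(412,31)),
  ('handle_in',S(157,467),D(376,47)),('base',S(422,530),D(180,383)),('postcap',S(450,355),D(163,120)),('shoulder',S(360,135),D(358,480)),('body',S(388,178),D(312,525))]:
    print(name,*tri(a,b))
for p in [(299,247),(472,316),(549,150)]: print('rackfoot',onz(*S(*p),.012))
for p in [(185,550),]: print('rackfoot side',onz(*D(*p),.012))
for p in [(180,235),(288,258),(266,322),(155,298)]: print('paddle blade',onz(*S(*p),.016))
E
python3 m1.py
```

```text
cork ((0.6091774702072144, -0.041301172226667404), 0.05286993458867073) ((317.16546630859375, 221.09568786621094), (15.420772552490234, 27.435684204101562), 89.77400970458984) [ 0.608  -0.0409  0.026 ]
mouth [0.4684 0.2742 0.1816] 0.001967636245233131
ring [ 0.6345 -0.1634  0.2759] 0.00047926648232661886
handle_end [ 0.572  -0.2584  0.2827] 0.0024487467649746165
handle_in [ 0.6005 -0.2137  0.2817] 0.005716555375725891
base [ 0.7453 -0.0002  0.0061] 0.0001623039314841478
postcap [0.7445 0.0026 0.2912] 0.002296222456154456
shoulder [0.4989 0.2819 0.1353] 0.008605471655754265
body [0.5344 0.2862 0.0879] 0.01179282846078253
rackfoot [0.4721 0.2113 0.012 ]
rackfoot [0.6633 0.2353 0.012 ]
rackfoot [0.6228 0.471  0.012 ]
rackfoot side [0.6616 0.2518 0.012 ]
paddle blade [0.3637 0.1531 0.016 ]
paddle blade [0.472  0.1905 0.016 ]
paddle blade [0.4975 0.111  0.016 ]
paddle blade [0.3887 0.0732 0.016 ]
```

The measurements agree with what the task gives. The mouth is at z 0.182 (expected 0.183), the cork face is 103–106 mm across, and the rack foot measures 193 x 239 mm. The post base and cap line up, and the lens lies 198 mm out and near level. Now I'll plan the poses and check IK.

```bash
cat > plan.py <<'E'
from h import *
np.set_printoptions(precision=3,suppress=True)
yaw,lean=np.radians(9),np.radians(35)
mouth=np.array([.468,.274,.183]); cork=np.array([.6085,-.041,.026]); post=np.array([.745,.001,.270])
ax=np.array([-np.sin(lean)*np.cos(yaw),-np.sin(lean)*np.sin(yaw),np.cos(lean)])
foot=mouth-.165*ax; G=.138; gd=ctrl.grip_depth; TC=G-gd
def rot(z,y): 
    z=np.array(z)/np.linalg.norm(z); y=np.array(y)-z*np.dot(z,y); y/=np.linalg.norm(y)
    return R.from_matrix(np.c_[np.cross(y,z),y,z]).as_quat()
def level(a): return np.array([np.cos(a),np.sin(a),0])
def rack(s,f=1): return foot+(TC+s)*ax, rot(-ax,f*level(yaw+np.pi/2))
def place(h,psi): return cork+[0,0,TC+h], rot([0,0,-1],level(psi))
def handle(az,t,back=0,f=1):
    "TCP pose gripping handle at arm azimuth az, tilt t"
    e=level(az); out=e*np.cos(t)-np.array([0,0,np.sin(t)]); n=np.cross(out,np.cross([0,0,1],e)); n*=-np.sign(n[2])
    return post+.130*e+.156*out+(gd-back)*n, rot(n,f*np.cross([0,0,1],e))
AZ0=np.radians(236.2); AZ1=np.arctan2(*(cork-post)[1::-1])%(2*np.pi)
E
python3 - <<'E'
from plan import *
print(gd,foot,np.degrees(AZ1))
def t(n,p):
    q=ctrl.inverse_kinematics(*p); print(n,p[0],q if q is None else np.array(q))
for f in(1,-1):
    for s in(0,.06,.12,.15): t(f'rack{f},{s}',rack(s,f))
    for az,tt in((AZ0,-.07),((AZ0+AZ1)/2,0),(AZ1,0),(AZ1,.35),(AZ1,.7)): t(f'h{f}',handle(az,tt,0,f)); t(f'h{f}b',handle(az,tt,.08,f))
for psi in(0,45,90,135,180,225,270,315): t(psi,place(.0,np.radians(psi))); t(psi,place(.12,np.radians(psi)))
E
```

```text
0.0187 [0.561 0.289 0.048] 197.10272896905238
rack1,0 [0.494 0.278 0.146] [-0.863  0.411  0.05   2.36   1.921  0.365 -0.95 ]
rack1,0.06 [0.46  0.273 0.195] [ 0.028  0.507 -1.291  2.337  1.477  0.98  -0.543]
rack1,0.12 [0.426 0.267 0.244] [-1.299  0.143  0.392  2.356  1.097  0.401 -0.173]
rack1,0.15 [0.409 0.265 0.268] [-1.309  0.069  0.333  2.338  0.981  0.503 -0.078]
h1 [ 0.585 -0.237  0.262] [-0.303  0.75   1.155  1.521 -0.629  1.307  0.315]
h1b [ 0.588 -0.233  0.342] [-0.262  0.628  1.029  1.378 -0.464  1.417  0.153]
h1 [ 0.516 -0.17   0.251] [-0.441  0.584  1.121  1.78  -0.575  1.15  -0.067]
h1b [ 0.516 -0.17   0.331] [-0.39   0.429  0.96   1.643 -0.366  1.262 -0.29 ]
h1 [ 0.472 -0.083  0.251] [-0.699  0.495  1.19   1.928 -0.524  1.078 -0.56 ]
h1b [ 0.472 -0.083  0.331] [-0.679  0.319  1.042  1.788 -0.295  1.204 -0.824]
h1 [ 0.487 -0.078  0.199] [-0.503  0.34   0.917  2.238 -0.935  0.604 -0.158]
h1b [ 0.461 -0.087  0.274] [-0.594  0.121  0.921  2.159 -0.483  0.672 -0.617]
h1 [ 0.518 -0.069  0.155] None
h1b [ 0.469 -0.084  0.216] None
rack-1,0 [0.494 0.278 0.146] [-0.995  0.423  0
[... 1515 characters left out ...]
35 [ 0.609 -0.041  0.265] [-0.147  0.458  0.215  1.574 -0.105  1.121  2.448]
180 [ 0.609 -0.041  0.145] [-0.644  0.993  1.355  1.748 -1.017  1.295 -2.181]
180 [ 0.609 -0.041  0.265] [-0.657  0.815  1.358  1.591 -0.806  1.403 -2.36 ]
225 [ 0.609 -0.041  0.145] [-0.644  0.993  1.355  1.748 -1.017  1.295 -1.395]
225 [ 0.609 -0.041  0.265] [-0.657  0.815  1.358  1.591 -0.806  1.403 -1.574]
270 [ 0.609 -0.041  0.145] [-0.467  0.695  0.787  1.742 -0.589  0.956 -1.013]
270 [ 0.609 -0.041  0.265] [-0.545  0.609  0.943  1.588 -0.517  1.214 -1.073]
315 [ 0.609 -0.041  0.145] [-0.401  0.653  0.655  1.74  -0.486  0.916 -0.327]
315 [ 0.609 -0.041  0.265] [-0.468  0.552  0.773  1.585 -0.409  1.173 -0.394]
```

Coaxial tool poses sit at the joint limits. I'll grip with the closing axis level across the bottle and the tool nearer vertical, then scan for that lean.

```bash
cat >> plan.py <<'E'
Y=level(yaw+np.pi/2)
def rack2(s,d,f=1):
    "tool leans d from bottle axis (towards vertical); s along bottle axis from grasp"
    z=R.from_rotvec(d*Y).apply(-ax); z=z if z[2]<0 else -z
    return foot+(G+s)*ax+gd*z, rot(z,f*Y)
def place2(h,d,phi,f=1):
    "same grasp with bottle upright, turned phi about vertical from the rack heading"
    up=R.from_rotvec(phi*np.array([0,0,1]))*R.from_rotvec(lean*Y)
    p,q=rack2(0,d,f); z=up.apply(R.from_quat(q).as_matrix()[:,2])
    return cork+[0,0,G+h]+gd*z, (up*R.from_quat(q)).as_quat()
def handle2(az,t,p,back=0,f=1,r=.156):
    "tool pitch p (0 vertical, + leans outwards at back)"
    e=level(az); out=e*np.cos(t)-np.array([0,0,np.sin(t)]); n=-np.array([0,0,1])*np.cos(p)-e*np.sin(p)
    return post+.130*e+r*out+(gd-back)*n, rot(n,f*np.cross([0,0,1],e))
LO=np.array([-2.76,-.34,-1.52,.19,-1.09,.17,-2.82]);HI=np.array([2.76,2.15,1.57,2.46,4.23,1.99,2.82])
def marg(p):
    q=ctrl.inverse_kinematics(*p)
    return (None,-1) if q is None else (np.array(q),min((np.array(q)-LO).min(),(HI-np.array(q)).min()))
E
python3 - <<'E'
from plan import *
D=np.radians
z=R.from_quat(rack2(0,0)[1]).as_matrix()[:,2]; print('z d=0',z,'d=20',R.from_quat(rack2(0,D(20))[1]).as_matrix()[:,2],'ax',ax)
print('up check',R.from_rotvec(lean*Y).apply(ax))
for d in(15,25,35):
  for f in(1,-1):
    print('rack d',d,f,[round(marg(rack2(s,D(d),f))[1],2) for s in(0,.06,.12)])
    for ph in range(-180,180,30):
        m=[marg(place2(h,D(d),D(ph),f))[1] for h in(0,.1)]
        if min(m)>.1: print('   place',ph,np.round(m,2),'tool z',R.from_quat(place2(0,D(d),D(ph),f)[1]).as_matrix()[:,2])
for f in(1,-1):
  for a in(-20,0,10):
    print('handle pitch0',a,f,[round(marg(handle2(*x,f=f))[1],2) for x in((AZ0,-.07,D(a)),(AZ1,-.07,D(a)),(AZ1,.35,D(a+20)),(AZ1,.72,D(a+40)),(AZ1,.72,D(a+40),.08),(AZ1,.72,D(a+20)),(AZ1,.72,D(a)))])
E
```

```text
z d=0 [ 0.567  0.09  -0.819] d=20 [ 0.256  0.04  -0.966] ax [-0.567 -0.09   0.819]
up check [-0. -0.  1.]
rack d 15 1 [np.float64(0.13), np.float64(0.25), np.float64(0.31)]
   place -180 [0.33 0.16] tool z [ 0.256  0.04  -0.966]
   place -150 [0.35 0.33] tool z [ 0.201  0.163 -0.966]
   place -120 [0.37 0.42] tool z [ 0.093  0.242 -0.966]
   place -90 [0.51 0.52] tool z [-0.04   0.256 -0.966]
   place -60 [0.67 0.61] tool z [-0.163  0.201 -0.966]
   place -30 [0.77 0.56] tool z [-0.242  0.093 -0.966]
   place 0 [0.78 0.57] tool z [-0.256 -0.04  -0.966]
   place 30 [0.71 0.64] tool z [-0.201 -0.163 -0.966]
   place 60 [0.39 0.29] tool z [-0.093 -0.242 -0.966]
rack d 15 -1 [np.float64(0.12), np.float64(0.23), np.float64(0.29)]
   place -180 [0.29 0.55] tool z [ 0.256  0.04  -0.966]
   place -150 [0.33 0.15] tool z [ 0.201  0.163 -0.966]
   place -120 [0.22 0.23] tool z [ 0.093  0.242 -0.966]
   place -30 [0.28 0.37] tool z [-0.242  0.093 -0.966]
   place 0 [0.59 0.5 ] tool z [-0.256 -0.04  -0.966]
   place 30 [0.75 0.63] tool z [-0.201 -0.163 -0.966]
   place 60 [0.79 0.81] tool z [-0.
[... 2039 characters left out ...]
oat64(0.32), np.float64(0.11), np.float64(0.27), np.float64(0.43), np.float64(0.73)]
handle pitch0 0 1 [np.float64(0.4), np.float64(0.41), np.float64(0.16), -1, -1, np.float64(0.11), np.float64(0.43)]
handle pitch0 10 1 [np.float64(0.42), np.float64(0.44), np.float64(0.05), -1, -1, np.float64(0.12), np.float64(0.3)]
handle pitch0 -20 -1 [np.float64(0.12), np.float64(0.63), np.float64(0.48), np.float64(0.1), np.float64(0.16), np.float64(0.49), np.float64(0.74)]
handle pitch0 0 -1 [np.float64(0.45), np.float64(0.56), np.float64(0.12), -1, -1, np.float64(0.1), np.float64(0.49)]
handle pitch0 10 -1 [np.float64(0.11), np.float64(0.44), np.float64(0.01), -1, -1, np.float64(0.08), np.float64(0.35)]
```

```bash
cat >> plan.py <<'E'
DD,F=np.radians(25),-1
def back(p,b): return p[0]-b*R.from_quat(p[1]).as_matrix()[:,2],p[1]
def st(n=''):
    s=ctrl.sense(); print(n,round(s['clock'],2),np.array(s['ee_pos']),'q',np.array(s['joint_positions']),'F',np.array(s['force']),'w',round(s['width'],3),'g',round(s['grip_force'],1))
E
python3 - <<'E'
from plan import *
p=rack2(0,DD,F)
ctrl.move_pose(*back(p,.20)); st()
ctrl.move_linear(back(p,.07)[0],max_speed=.2); st()
im=ctrl.get_image('wrist'); c=ctrl.calibration('wrist'); sc=ctrl.get_image('scene')
b=np.hstack([im[:,:,::-1], cv2.resize(sc[110:210,310:410,::-1],(400,400))]); cv2.imwrite('pics/w1.png',cv2.resize(b,(800,308)))
# expected mouth pixel in fisheye
P=c['world_to_cam'][:3,:3]@mouth+c['world_to_cam'][:3,3]; th=np.arctan2(np.hypot(*P[:2]),P[2]); ph=np.arctan2(P[1],P[0]); K=c['mtx']
print(K[0,2]+K[0,0]*th*np.cos(ph),K[1,2]+K[1,1]*th*np.sin(ph))
E
```

```text
1.9 [0.452 0.272 0.339] q [-1.321  0.238  0.809  1.798 -0.126  1.017 -1.893] F [0.241 0.172 0.09 ] w 0.997 g 0.0
 2.7 [0.475 0.275 0.212] q [-1.159  0.406  0.699  1.963 -0.299  0.715 -1.724] F [ 0.392 -1.117  0.155] w 1.004 g 0.0
321.43210215879986 250.73473930278197
```

View pics/w1.png

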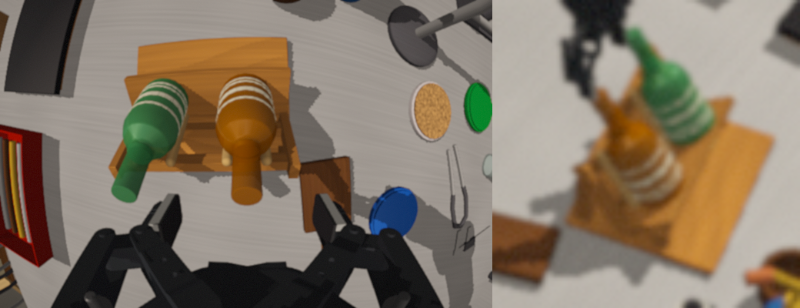

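The wrist view shows the amber neck midway between the fingers. Its mouth is at about (320,247) in the raw image against the predicted (321,251), and its axis is aligned. Green stands clear to the left. I'll grasp and lift along the axis.

Run:
```python
from plan import *
p=rack2(0,DD,F)
print(ctrl.move_linear(p[0],max_speed=.08,force_limit=8)); st('at')
ctrl.grab(); st('grab')
ctrl.move_linear(p[0]+.13*ax,max_speed=.08); st('lift')
a=ctrl.get_image('scene');b=ctrl.get_image('side')
o=np.hstack([cv2.resize(a[80:230,290:440,::-1],(400,400),interpolation=2),cv2.resize(b[170:320,250:400,::-1],(400,400),interpolation=2)]); cv2.imwrite('pics/l1.png',o)
q=place2(.10,DD,np.pi/2,F); print(q[0],marg(q))
```

```text
False
at 3.83 [0.487 0.277 0.143] q [-1.057  0.505  0.594  2.022 -0.401  0.559 -1.632] F [-0.068 -0.148  0.193] w 0.997 g 0.0
grab 4.41 [0.486 0.278 0.143] q [-1.057  0.505  0.593  2.022 -0.402  0.559 -1.632] F [-3.128  1.221  5.624] w 0.287 g 58.8
lift 6.18 [0.413 0.265 0.249] q [-1.362  0.276  0.81   2.033 -0.182  0.764 -1.88 ] F [-0.075 -0.859 -3.348] w 0.288 g 59.1
[ 0.61  -0.049  0.247] (array([-0.554,  0.512,  0.477,  1.696,  0.252,  0.986, -0.115]), np.float64(0.764294303967272))
```

View pics/l1.png

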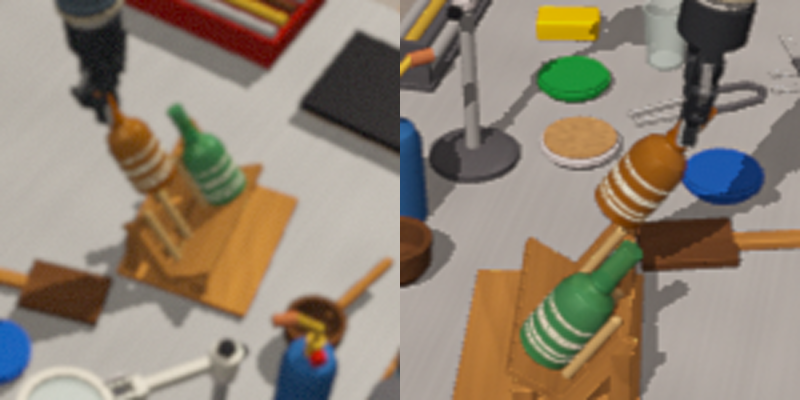

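Lifted cleanly: the bottle is clear of the dowels and green is undisturbed. Next I carry it over the cork.

Run:
```python
from plan import *
p=rack2(.13,DD,F)
ctrl.move_linear(p[0]+[0,0,.05],max_speed=.12)
ctrl.move_pose(*place2(.09,DD,np.pi/2,F)); ctrl.sleep(.3); st('over')
a=snap('scene','over_sc');b=snap('side','over_sd')
# band/amber silhouette axis in each view vs projected vertical
for n,im in(('scene',a),('side',b)):
    h=cv2.cvtColor(im,cv2.COLOR_RGB2HSV); c0=px(n,cork+[0,0,.17]).astype(int)
    f0,m0=px(n,cork+[0,0,.09]),px(n,cork+[0,0,.255]); print(n,'pred foot,mouth',f0,m0)
o=np.hstack([cv2.resize(a[150:270,270:390,::-1],(400,400),interpolation=2),cv2.resize(b[120:240,250:370,::-1],(400,400),interpolation=2)])
for k,(n,x,y) in enumerate((('scene',270,150),('side',250,120))):
    u=[tuple(int(v) for v in (px(n,cork+[0,0,z])-[x,y])*400/120+[400*k,0]) for z in(.09+.026-.026,.255)]
    cv2.line(o,u[0],u[1],(255,0,255),1)
cv2.imwrite('pics/over.png',o)
```

```text
over 8.79 [ 0.61  -0.048  0.237] q [-0.598  0.537  0.552  1.711  0.202  0.952 -0.073] F [-0.905 -0.328 -3.154] w 0.289 g 59.0
scene pred foot,mouth [329.094 229.264] [330.199 200.99 ]
side pred foot,mouth [316.76  199.801] [316.219 157.943]
```

View pics/over.png

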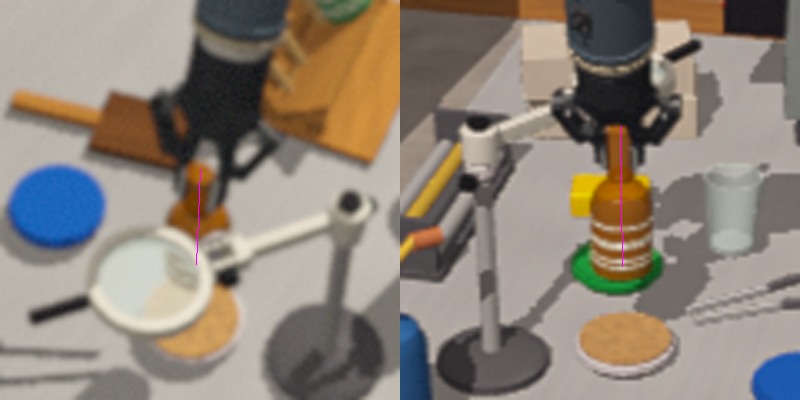

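Bottle upright and on the predicted line in the side view (axis at crop x≈620, over the cork at 625). I'll lower it until contact.

Run:
```python
from plan import *
p0=place2(0,DD,np.pi/2,F)
ctrl.move_linear(p0[0]+[0,0,.012],max_speed=.1)
print(ctrl.move_linear(p0[0]-[0,0,.006],max_speed=.02,force_limit=2.5)); st('down')
ctrl.sleep(.3); st('settled')
ctrl.open_gripper(); ctrl.sleep(.3); st('open')
b=back(p0,.10); ctrl.move_linear(b[0],max_speed=.1); st('back')
ctrl.move_linear(b[0]+[-.10,.10,.13],max_speed=.2)
a=snap('scene','pl_sc');d=snap('side','pl_sd')
o=np.hstack([cv2.resize(a[180:280,260:385,::-1],(400,320),interpolation=2),cv2.resize(d[120:240,250:400,::-1],(400,320),interpolation=2)])
cv2.imwrite('pics/placed.png',o)
```

```text
True
down 10.47 [ 0.61  -0.049  0.146] q [-0.578  0.646  0.53   1.811  0.187  0.755 -0.12 ] F [-2.318  1.13   7.783] w 0.285 g 60.0
settled 10.78 [ 0.61  -0.049  0.146] q [-0.578  0.646  0.53   1.811  0.187  0.755 -0.12 ] F [-1.671  1.895  6.339] w 0.29 g 59.9
open 11.69 [ 0.609 -0.049  0.145] q [-0.578  0.647  0.529  1.812  0.186  0.755 -0.12 ] F [ 0.044 -0.023 -0.089] w 1.001 g 0.0
back 12.86 [ 0.603 -0.007  0.237] q [-0.667  0.541  0.554  1.703  0.194  0.987 -0.13 ] F [ 0.552 -0.276 -0.139] w 1.002 g 0.0
```

View pics/placed.png

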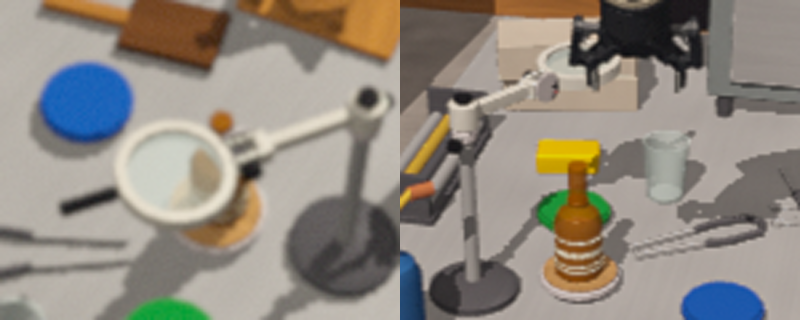

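The bottle stands upright on the cork (mouth at scene (329,217.5), side (316.4,182.6)). Next I refine the bottle position and check IK for gripping the handle.

```bash
cat >> plan.py <<'E'
P0,P1=np.radians(-25),np.radians(8)
E
python3 - <<'E'
from plan import *
m,e=tri(('scene',329.4,217.5),('side',316.4,182.6)); print('mouth',m,e, 'px',px('side',cork+[0,0,.165]),px('scene',cork+[0,0,.165]))
print('az to mouth',np.degrees(np.arctan2(*(m-post)[1::-1])%(2*np.pi)),np.degrees(AZ1))
for f in(1,-1):
  for x in((AZ0,-.07,P0,.10),(AZ0,-.07,P0),((AZ0+AZ1)/2,-.07,P0),(AZ1,-.07,P0),(AZ1,.35,P0/2),(AZ1,.7,P1),(AZ1,.7,P1,.1)):
    print(f,*marg(handle2(*x,f=f)))
E
```

```text
mouth [ 0.608 -0.04   0.186] 0.0012718871886063057 px [316.521 181.255] [329.574 216.974]
az to mouth 196.75656420513076 197.10272896905238
1 [-0.328  0.661  0.782  1.244 -0.023  1.499 -0.226] 0.4906551970389603
1 [-0.288  0.683  0.741  1.45  -0.018  1.26  -0.23 ] 0.7300374449155524
1 [-0.388  0.637  0.794  1.563 -0.078  1.354 -0.552] 0.6360418975983004
1 [-0.499  0.612  0.843  1.634 -0.195  1.45  -0.885] 0.539530707417099
1 [-0.462  0.546  0.759  1.833 -0.282  1.105 -0.864] 0.6266700249259689
1 [-0.291  0.432  0.532  2.086 -0.502  0.61  -0.681] 0.37402261514865254
1 [-0.479  0.305  0.764  1.979 -0.378  0.853 -0.785] 0.48143696174484196
-1 [-0.042  0.564  0.173  1.231  0.293  1.561  2.632] 0.1880354771908861
-1 [0.011 0.585 0.162 1.438 0.314 1.328 2.599] 0.22106920393012874
-1 [-0.095  0.531  0.251  1.552  0.179  1.39   2.292] 0.5282078618868584
-1 [-0.214  0.5    0.322  1.624  0.014  1.445  1.967] 0.5448585151542082
-1 [-0.178  0.455  0.293  1.824 -0.049  1.082  1.997] 0.6361248993575919
-1 [ 0.02   0.385  0.089  2.076 -0.165  0.56   2.104] 0.38405131921962665
-1 [-0.271  0.259  0.472  1.973 -0.247  0.826  2.207] 0.4869770266130986
```

```bash
sed -i 's/^P0,P1/AZ1=np.radians(196.95)\nP0,P1/' plan.py
python3 - <<'E'
from plan import *
a=handle2(AZ0,-.07,P0,.10); ctrl.move_pose(*a); st('above')
p=handle2(AZ0,-.07,P0); print(ctrl.move_linear(p[0],max_speed=.1,force_limit=4)); st('at')
ctrl.grab(); st('grab')
for az in np.linspace(AZ0,AZ1,5)[1:]:
    q=handle2(az,-.07,P0); ctrl.move_linear(*q,max_speed=.1)
st('swung')
a=ctrl.get_image('scene');d=ctrl.get_image('side')
cv2.imwrite('pics/sw.png',np.hstack([cv2.resize(a[160:280,260:410,::-1],(400,320),interpolation=2),cv2.resize(d[110:230,240:390,::-1],(400,320),interpolation=2)]))
E
```

```text
above 15.28 [ 0.606 -0.206  0.354] q [-0.329  0.66   0.78   1.244 -0.023  1.499 -0.226] F [-0.814  1.206 -0.349] w 0.998 g 0.0
False
at 16.43 [ 0.582 -0.243  0.264] q [-0.298  0.69   0.764  1.449 -0.033  1.26  -0.216] F [-0.08  -0.282  0.586] w 1.0 g 0.0
grab 17.09 [ 0.582 -0.243  0.264] q [-0.298  0.69   0.764  1.45  -0.033  1.259 -0.216] F [-0.196  0.048  1.502] w 0.155 g 58.4
swung 19.69 [ 0.465 -0.085  0.264] q [-0.544  0.65   0.946  1.635 -0.246  1.461 -0.817] F [4.763 1.916 0.174] w 0.156 g 58.7
```

View pics/sw.png

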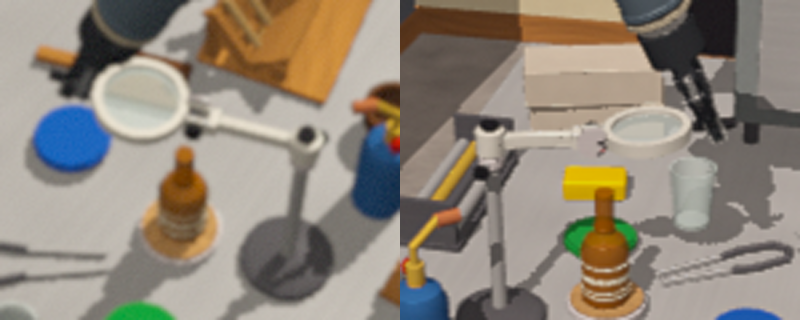

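The handle is held and the arm points toward the robot over the bottle (ring at crop (140,98) in scene and (648,131) in side). The bottle is untouched. Next I tilt, release and retreat.

Run:
```python
from plan import *
for k in np.linspace(0,1,6)[1:]:
    q=handle2(AZ1,-.07+k*.77,P0+k*(P1-P0)); ctrl.move_linear(*q,max_speed=.08)
st('tilted')
ctrl.open_gripper(); ctrl.sleep(.2); st('open')
b=back(handle2(AZ1,.70,P1),.09); ctrl.move_linear(b[0],max_speed=.1)
ctrl.move_linear(b[0]+[-.03,.12,.10],max_speed=.2); st('away')
a=snap('scene','t_sc');d=snap('side','t_sd')
o=np.hstack([cv2.resize(a[160:280,260:410,::-1],(400,320),interpolation=2),cv2.resize(d[110:230,240:390,::-1],(400,320),interpolation=2)])
cv2.imwrite('pics/t.png',cv2.resize(o,(800,320)))
```

```text
tilted 22.11 [ 0.509 -0.071  0.151] q [-0.422  0.481  0.739  2.091 -0.66   0.665 -0.514] F [3.042 0.115 2.834] w 0.152 g 61.9
open 23.0 [ 0.509 -0.071  0.151] q [-0.423  0.481  0.74   2.091 -0.66   0.665 -0.514] F [-0.152  0.162  0.282] w 1.002 g 0.0
away 24.99 [0.467 0.045 0.34 ] q [-1.076  0.164  1.062  1.898 -0.209  1.038 -1.209] F [-0.553 -0.217 -0.063] w 1.001 g 0.0
```

View pics/t.png

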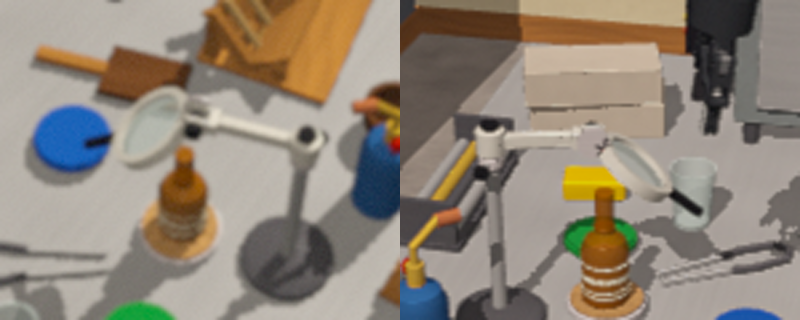

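The head is tilted handle-down and the bottle is undisturbed. The handle runs from scene crop (114,138) to (86,143) and side crop (668,190) to (703,213). I'll measure the tilt and arm line using dark-pixel masks.

Run:
```python
from plan import *
k=2.6667
ends={}
for n,x0,y0,off,box in(('scene',260,160,0,(80,132,120,150)),('side',240,110,400,(664,184,708,220))):
    im=cv2.imread('pics/t_sc.png' if n=='scene' else 'pics/t_sd.png'); g=im.max(2)
    bx=[int(round((box[0]-off)/k+x0)),int(round(box[1]/k+y0)),int(round((box[2]-off)/k+x0)),int(round(box[3]/k+y0))]
    sub=g[bx[1]:bx[3]+1,bx[0]:bx[2]+1]; ys,xs=np.nonzero(sub<75); P=np.c_[xs+bx[0],ys+bx[1]].astype(float)
    c=P.mean(0); v=np.linalg.svd(P-c)[2][0]; s=(P-c)@v; ends[n]=(c,c+v*s.min(),c+v*s.max()); print(n,len(P),*ends[n])
    for t in(.62,.70,.78): print('  pred mid,in,out',t,*[np.round(px(n,handle2(AZ1,t,0,gd,r=r)[0]),1) for r in(.156,.128,.184)])
def az(p): return np.degrees(np.arctan2(*(p-post)[1::-1])%(2*np.pi))
def rep(n,p,e): 
    h=np.hypot(*(p-post)[:2]); print(n,p,'res',round(e,4),'az',round(az(p),2),'tilt',np.arctan2(.27-p[2],h-.13),'r',np.hypot(.27-p[2],h-.13))
rep('mid',*tri(('scene',*ends['scene'][0]),('side',*ends['side'][0])))
rep('out',*tri(('scene',86/k+260,143/k+160),('side',303/k+240,213/k+110)))
rep('ring',*tri(('scene',153/k+260,127/k+160),('side',235/k+240,168/k+110)))
m,e=tri(('scene',183/k+260,154/k+160),('side',204/k+240,193/k+110)); print('mouth',m,e,az(m))
```

```text
scene 20 [296.95 212.55] [301.114 211.421] [292.904 213.647]
  pred mid,in,out 0.62 [296.4 210.4] [302.8 209.3] [290.  211.5]
  pred mid,in,out 0.7 [298.7 212.6] [304.7 211.1] [292.7 214.1]
  pred mid,in,out 0.78 [301.1 214.8] [306.7 212.9] [295.6 216.6]
side 43 [346.698 185.674] [341.661 182.075] [352.254 189.645]
  pred mid,in,out 0.62 [349.1 183. ] [342.7 179.2] [355.5 186.8]
  pred mid,in,out 0.7 [346.9 185.6] [340.9 181.3] [352.9 189.8]
  pred mid,in,out 0.78 [344.5 187.9] [338.9 183.2] [350.  192.6]
mid [ 0.505 -0.074  0.169] res 0.0062 az 197.29 tilt 0.6926468176866214 r 0.1582228765180974
out [ 0.483 -0.078  0.152] res 0.0005 az 196.71 tilt 0.6911846301234763 r 0.18567465904374375
ring [ 0.568 -0.051  0.223] res 0.002 az 196.34 tilt 0.7133990710681151 r 0.07154593741242743
mouth [ 0.607 -0.042  0.186] 0.0029653831269384886 197.45841076127078
```

Tilt is about 0.70 rad, and the arm line passes within a few millimetres of the bottle's axis. The robot is clear of everything, so I'm handing in.

```bash
python3 -c "
from bench import ctrl
print(ctrl.hand_in())"
```

```text
the job is handed in; nothing more can be done
None
```

I handed the job in at about 25 s of the 58 s; the hand-in gave no verdict. By my last measurements the amber bottle stands upright in the middle of the cork (within about 2 mm), the magnifier arm points over it (within about 3 mm), and the lens is tilted about 40° handle-down.

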